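# Open only the inner flame on a concentric hob control

## Task

Open the inner flame ring of the portable hob: grip the small inner knob of its concentric control, push it in against its spring and, while it is pushed in, turn it counter-clockwise (seen from above) out of its off notch and on until you feel it meet its stop; leave it there, released and sprung back up. Do it by feel: do not force the knob against the notch or the stop, and do not turn or lean on the outer ring; leave the pan and the other things alone.

Things in the scene. Friction and masses are not known exactly. Their poses are not given: they have to be found in the camera images.
- hob: Portable one-burner gas hob, aluminium case 270 x 400 x 70 mm (its x, y, z), fixed to the counter; origin under its centre, z up. Its flat deck is 70 mm above the counter. The burner with a pan is at +60 mm along its y, the concentric control at x -20, y -135 mm in its frame, axis vertical.
- ring: Outer ring of the control: a black round ribbed dial of 68 mm diameter whose flat top is 18 mm above the deck; origin on the axis at deck level. It turns very easily (0.025 N m) about the vertical axis and sets the outer flame: it must stay as found. It has a white line on its top face at its own -x side.
- ring_mark (a point): Outer end of the white line on the ring's top face, 31 mm from the axis, 18 mm above the deck.
- knob_top (a point): Centre of the top face of the inner knob, on the axis of the control. The knob is a black round ribbed cylinder of 26 mm diameter that stands 27 mm proud of the ring's top when up (top 45 mm above the deck) and 21 mm when pushed fully in. A white line on its top runs from the centre to its own -x side, which points to the hob's -x side at off. Grip it from above across its sides with the fingertips clear of the ring below.
- plunger (a joint): How far the inner knob is pushed in (m): 0 up, 0.006 fully in. A spring carries it up: 3 N at the start, 8 N fully in. The valve clears its off notch only when pushed in by 4 mm or more; unpushed, the knob turns about 0.05 rad and then meets the side of the notch. Past 0.9 rad it may come up again.
- knob (a joint): Angle of the inner knob (rad): 0 off (the start), growing counter-clockwise seen from above. Friction is 0.03 N m. A stop inside ends the turn somewhere between 0.95 and 1.4 rad; where is not marked and differs each time, so it must be felt: the torque rises at the stop. The stop acts 20 mm from the axis and stands at most 20 N (0.4 N m about the axis), as does the notch.
- pan_mid (a point): Middle (half-way up) of a steel pan, 136 mm across and 60 mm high, standing on the burner's supports, a bystander.
- jar: Glass jar with a white cap, 52 mm diameter, 85 mm high, a bystander; origin under its centre.
- bowl: White ceramic bowl 120 mm across, 50 mm high, a bystander; origin under its centre.
- spatula: Spatula lying on the counter to the right of the hob, a bystander.

How it is judged:
By the outcome, as a careful person would: the job done as asked, in the order asked, and still so for the second after the job is handed in, with the robot touching nothing.
It also fails if it takes over 58 s, if anything falls off the work surface, if the arm or the gripper's body presses on something with over 40 N, if the wrist force passes 120 N, or if a joint passes its speed limit or range.

## Robot

A 6-joint arm with a two-finger parallel gripper is mounted at the origin on the work surface. World frame = base frame: x ahead of the robot, y to its left, z up, the work surface at z = 0. Lengths are in mm, angles in rad, forces in N, time in s.
With the tool pointing down it reaches from about 300 to 875 mm from the base axis. Payload 6.4 kg.
Tool frame: the origin (TCP) lies on the centre line of the jaws, within the pads' length; the fingertips stand ahead of it and the grasp point (between the pads) lies 3 mm ahead of it (manip.tcp_to_tips is the z of the fingertips in the tool frame, in mm); z points along the fingers, y is the direction in which the jaws open and shut (so a half turn about z gives the same grasp; the last joint's range is limited). The gripper opens to 85 mm and grips with 20 to 120 N. Pads are 22 mm wide; open, the fingers measure 114 mm over their backs; the gripper's body (76 mm by 85 mm) begins 54 mm behind the grasp point. The pads swing forward as they close: fully open they stand 13 mm farther back than shut.
Start: joints at [-1.369, 0.181, 1.607, -0, 1.354, -0.206], TCP at [228.057, -527.856, 253.288] pointing down, gripper open.
Joint ranges: [-2.99, 2.99], [-0.89, 2.07], [0.3, 2.58], [-1.14, 4.28], [0, 2.63], [-3.12, 3.12]. Speed limits (rad/s): [2.57, 2.57, 3.01, 3.14, 3.14, 3.14].

## Interface

Orientations are given as a 3x3 rotation matrix whose columns are the frame's x, y, z axes.
In Python, from workcell import manip, imaging, workorder gives the robot as it stands.
- The arm moves only by the tool jog_arm, never from a script. Its argument "plan" is a list of rows, each an object of numbers: "rx", "ry", "rz": the turn, a rotation vector about the tool's x, y, z in rad; "dx", "dy", "dz": the shift along the tool's x, y, z in m; "claw": the gripper command: -1 is shut, 1 is fully open, values between are in proportion. In form: [{"rx": .., "ry": .., "rz": .., "dx": .., "dy": .., "dz": .., "claw": ..}, ...]. A call has 1 to 5 rows; each row is the pose to reach, as a shift and turn from the pose commanded when the call began, along the tool's axes at that moment; what a row does not reach only later rows make up. A row lasts 1/10 s, in which the tool goes at most 50 mm and 8.59 degrees, less where a joint would pass 70% of its speed; a pose out of reach is approached as far as the arm can. A call with a gripper value outside its range is refused whole. The fingers move at their own pace and stop on an object; the grip force is fixed at half the most. Time passes only in rows, so rows that repeat a pose let the fingers close. It gives the time, the measured TCP pose, the force and the opening at its end, in the units of the state.
- manip.state(): the state, without advancing time (a new reading comes with each control period).
- imaging.camera(name): name is "side" or "top"; returns (picture, depth): 384x512x3 uint8, red, green, blue; 384x512 float32, mm along the optical axis (not along the pixel's ray), 0 where there is no reading.
- imaging.calibration(name): a dict with "fovy" (degrees; the focal length in pixels is half the picture's height over the tangent of half this angle, whatever the lens; pixels are square), "cx", "cy" (the principal point, pixels), "R" (3x3) and "t" (3): a world point X has camera coordinates R X + t. Camera axes: x right, y down, z forward; pixel columns grow to the right and rows downward; lengths in mm; the calibration is good to about 2 mm. A picture is of the moment at which its call begins. calibration takes no time and is no camera call.
- workorder.close_job(): hands the job in, once; it reports no verdict.
The state is a dict: "t": time; "qpos": joint angles; "joint_vel": joint speeds; "effort": joint torques, N m; "eef_pos": TCP position; "tool_rot": TCP orientation; "wrist_force": force on the tool from outside, world axes, zero at the start; "ft_torque": the same for the moment, N m; "opening": opening from 0.0 (shut) to 1.0 (fully open).
Only numpy, scipy, OpenCV 4.12 (cv2) and the standard library are available. Lean on these libraries where they do the work, as an engineer would, in place of code of your own. Each camera call takes 0.05 s, during which the arm holds its last target.

## Working session

There is one attempt and no reset: what is moved stays moved. The work goes in short steps, Python scripts to look and compute and a tool call to move; the robot and the scene stay as the last step left them, time stands still between calls to the robot, and variables do not carry over. Pictures are saved under pics/ and viewed, and the job is handed in when it is done.

Besides the shell and the picture viewer there is one more tool, called after ">>>" in YAML: its name, and indented under it one key for each argument. jog_arm: Moves the arm, as the interface text tells. Its arguments: {"type":"object","properties":{"plan":{"type":"array","items":{"type":"object","properties":{"rx":{"type":"number"},"ry":{"type":"number"},"rz":{"type":"number"},"dx":{"type":"number"},"dy":{"type":"number"},"dz":{"type":"number"},"claw":{"type":"number"}}}}},"required":["plan"]}

```bash
mkdir -p pics; ls; python3 - <<'E'
from workcell import manip, imaging, workorder
import cv2,numpy as np
s=manip.state(); print(s); print(manip.tcp_to_tips)
for n in("side","top"):
    p,d=imaging.camera(n); cv2.imwrite(f"pics/{n}0.png",p[:,:,::-1]); np.save(f"{n}0.npy",d); cv2.imwrite(f"{n}0raw.png",p[:,:,::-1])
    print(n,imaging.calibration(n))
E
```

```text
pics
{'t': 0.0, 'qpos': array([-1.36930373e+00,  1.81523682e-01,  1.60799620e+00, -6.37465144e-06,
        1.35378996e+00, -2.06300390e-01]), 'joint_vel': array([-0.00034011, -0.00080014,  0.00081628, -0.00012415, -0.00073813,
        0.0014425 ]), 'effort': array([ 9.31441173e-04, -4.44863462e+01, -3.51337337e+01, -1.90297183e-04,
        9.05819354e-03,  4.46140319e-06]), 'eef_pos': array([ 227.94672109, -527.33691576,  252.3995812 ]), 'tool_rot': array([[ 9.17997837e-01,  3.96585235e-01, -3.49762667e-04],
       [ 3.96585238e-01, -9.17996363e-01,  1.68119807e-03],
       [ 3.45657477e-04, -1.68204691e-03, -9.99998526e-01]]), 'wrist_force': array([ 0.10807854,  0.82657699, -0.0746235 ]), 'ft_torque': array([-0.02524223,  0.03482418,  0.09076061]), 'opening': 1.0002256400945009}
22.0
side {'fovy': 51.061787579576055, 'cx': 252.03453410169556, 'cy': 183.36653173536232, 'R': array([[-0.86381752, -0.50320992, -0.02447575],
       [-0.23920446,  0.45240938, -0.85913153],
       [ 0.44339657, -0.73627816, -0.51116921]]), 't': array([ 445.71173609,  203.29654364, 1029.9517561 ])}
top {'fovy': 56.58836823146668, 'cx': 256.57477597839386, 'cy': 191.04547726012146, 'R': array([[-0.00967075, -0.99972534, -0.02134739],
       [-0.99571657,  0.01159068, -0.09172881],
       [ 0.09195105,  0.02036887, -0.99555518]]), 't': array([  58.89628412,  495.89520945, 1280.47894112])}
```

View pics/side0.png

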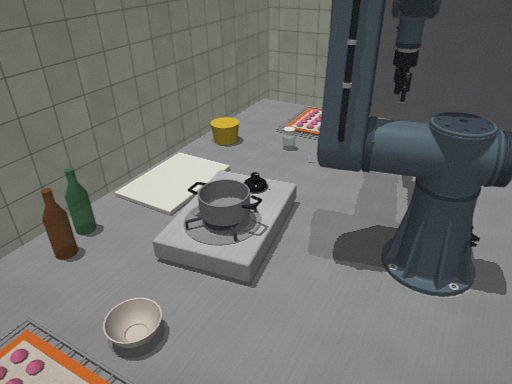

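View pics/top0.png

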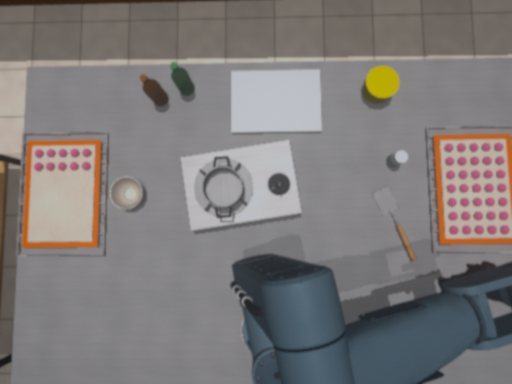

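The control shows in the top view near (279,184), with the pan at about (224,188). In the side view the control is near (256,184). I'll enlarge both.

```bash
cat > h.py <<'E'
import numpy as np,cv2
from workcell import imaging
def ray(n,u,v):
    c=imaging.calibration(n); f=192/np.tan(np.radians(c['fovy']/2))
    d=c['R'].T@np.array([(u-c['cx'])/f,(v-c['cy'])/f,1]); o=-c['R'].T@c['t']; return o,d
def atz(n,u,v,z):
    o,d=ray(n,u,v); return o+d*(z-o[2])/d[2]
def proj(n,X):
    c=imaging.calibration(n); f=192/np.tan(np.radians(c['fovy']/2)); p=c['R']@np.array(X)+c['t']
    return p[:2]/p[2]*f+[c['cx'],c['cy']]
def dep(n,u,v,d):
    o,r=ray(n,u,v); return o+r*d
E
python3 - <<'E'
import cv2
a=cv2.imread("top0raw.png")[164:204,258:300]; b=cv2.imread("side0raw.png")[164:204,235:277]
cv2.imwrite("pics/crop0.png",cv2.hconcat([cv2.resize(x,None,fx=9,fy=9,interpolation=cv2.INTER_CUBIC) for x in(a,b)]))
c=cv2.imread("top0raw.png")[135:235,175:305]
cv2.imwrite("pics/hob0.png",cv2.resize(c,None,fx=6,fy=6,interpolation=cv2.INTER_CUBIC))
E
```

```text
(no output)
```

View pics/crop0.png

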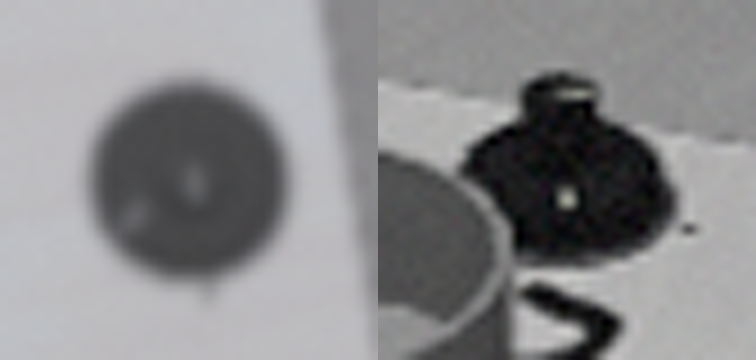

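View pics/hob0.png

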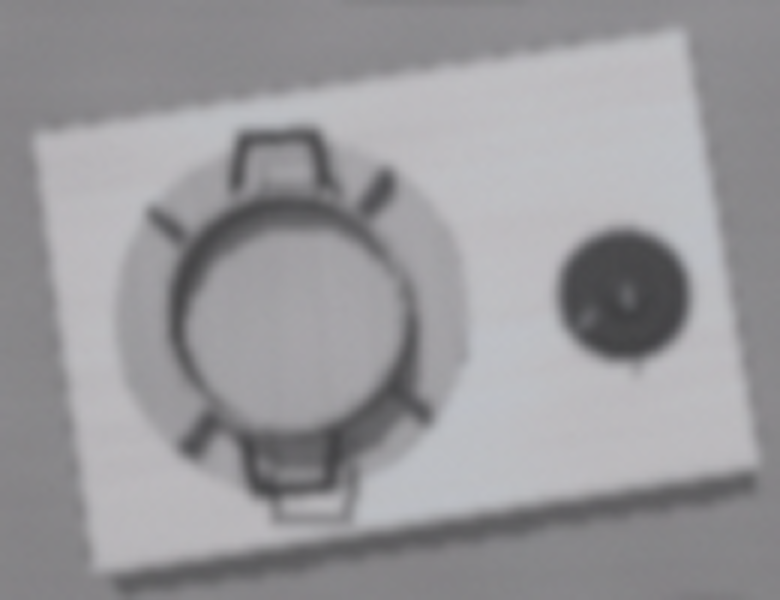

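```bash
python3 - <<'E'
from h import *
px=lambda x,y,f,ox,oy:((x+.5)/f-.5+ox,(y+.5)/f-.5+oy)
C=np.array([atz("top",*px(*c,6,175,135),70) for c in[(35,133),(685,30),(757,470),(97,572)]])
print(C.round(1)); 
for i in range(4): print(np.linalg.norm(C[i]-C[(i+1)%4]).round(1))
m=C.mean(0);print("mid",m)
y=(C[0]-C[1])+(C[3]-C[2]); yaw=np.arctan2(-y[0],y[1]); 
x=(C[0]-C[3])+(C[1]-C[2]); yaw2=np.arctan2(x[1],x[0]);print("yaw",yaw,yaw2)
a=(yaw+yaw2)/2
R=np.array([[np.cos(a),-np.sin(a)],[np.sin(a),np.cos(a)]])
print("control pred",m[:2]+R@[-20,-135])
print("ring center top img",atz("top",*px(188.5,178,9,258,164),86))
e=[atz("top",*px(*p,9,258,164),88) for p in[(92,178),(288,178),(188,78),(188,278)]]
print(np.round(e,1))
print("knob side z115",atz("side",*px(184,92,9,235,164),115), "mark",atz("side",*px(189,198,9,235,164),88))
print("ring side c",atz("side",*px((467+672)/2-378,186,9,235,164),84))
for n,u,v in(("top",279,184),("top",274,184),("top",265,184)):
    d=np.load(n+"0.npy");print(dep(n,u,v,d[v,u]))
d=np.load("side0.npy")
for u,v in((255,174),(255,178),(255,187)): print(dep("side",u,v,d[v,u]))
print("ring mark top",atz("top",*px(133,215,9,258,164),88),"knob line",atz("top",*px(194,185,9,258,164),115))
E
```

```text
[[ 618.4  323.6   70. ]
 [ 675.1  -63.9   70. ]
 [ 413.6 -101.    70. ]
 [ 358.1  284.6   70. ]]
391.6
264.1
389.6
263.2
mid [516.31115619 110.82964409  70.        ]
yaw 0.14410650228119257 0.1449592631214116
control pred [515.96376715 -25.64335442]
ring center top img [516.79157759 -24.28538715  86.        ]
[[517.   13.1  88. ]
 [516.1 -62.6  88. ]
 [555.5 -24.6  88. ]
 [477.8 -23.4  88. ]]
knob side z115 [515.47551912 -22.56097166 115.        ] mark [502.41770158  -2.0496965   88.        ]
ring side c [508.94500576 -14.99230264  84.        ]
[511.23135553 -24.75527111 114.72139364]
[514.71546117  -8.61585949  85.37262065]
[516.85915977  22.67417059  69.61457584]
[515.49322667 -22.55954335 114.22409178]
[510.63982367 -13.76509717 106.04461638]
[500.84797865   4.097602    86.66420078]
ring mark top [502.45481695  -2.58509079  88.        ] knob line [510.81576771 -25.11470303 115.        ]
```

>>> jog_arm:
  plan:
    - {"dx":0.464,"dy":-0.348,"dz":0.03,"claw":-0.2}
    - {"dx":0.464,"dy":-0.348,"dz":0.03,"claw":-0.2}
    - {"dx":0.464,"dy":-0.348,"dz":0.03,"claw":-0.2}
    - {"dx":0.464,"dy":-0.348,"dz":0.03,"claw":-0.2}
    - {"dx":0.464,"dy":-0.348,"dz":0.03,"claw":-0.2}

```text
$.plan[0]: bad value
```

>>> jog_arm:
  plan:
    - {"dx":0.04,"dy":-0.03,"dz":0.0,"claw":-0.2}
    - {"dx":0.08,"dy":-0.06,"dz":0.0,"claw":-0.2}
    - {"dx":0.12,"dy":-0.09,"dz":0.0,"claw":-0.2}
    - {"dx":0.16,"dy":-0.12,"dz":0.0,"claw":-0.2}
    - {"dx":0.2,"dy":-0.15,"dz":0.0,"claw":-0.2}

```text
$.plan[0]: bad value
```

>>> jog_arm:
  plan:
    - {"rx":0,"ry":0,"rz":0,"dx":0.04,"dy":-0.03,"dz":0.0,"claw":-0.2}
    - {"rx":0,"ry":0,"rz":0,"dx":0.08,"dy":-0.06,"dz":0.0,"claw":-0.2}
    - {"rx":0,"ry":0,"rz":0,"dx":0.12,"dy":-0.09,"dz":0.0,"claw":-0.2}
    - {"rx":0,"ry":0,"rz":0,"dx":0.16,"dy":-0.12,"dz":0.0,"claw":-0.2}
    - {"rx":0,"ry":0,"rz":0,"dx":0.2,"dy":-0.15,"dz":0.0,"claw":-0.2}

```text
t: 0.6
eef_pos: [352.6, -308.9, 253.0]
tool_rot: [[0.918, 0.396, -0.0], [0.396, -0.918, 0.0], [0.0, -0.0, -1.0]]
wrist_force: [0.4, -0.8, 0.6]
opening: 0.402
```

>>> jog_arm:
  plan:
    - {"rx":0,"ry":0,"rz":0,"dx":0.04,"dy":-0.03,"dz":0.0,"claw":-0.2}
    - {"rx":0,"ry":0,"rz":0,"dx":0.08,"dy":-0.06,"dz":0.0,"claw":-0.2}
    - {"rx":0,"ry":0,"rz":0,"dx":0.12,"dy":-0.09,"dz":0.0,"claw":-0.2}
    - {"rx":0,"ry":0,"rz":0,"dx":0.16,"dy":-0.12,"dz":0.0,"claw":-0.2}
    - {"rx":0,"ry":0,"rz":0,"dx":0.2,"dy":-0.15,"dz":0.0,"claw":-0.2}

```text
t: 1.1
eef_pos: [476.7, -91.8, 253.2]
tool_rot: [[0.918, 0.397, 0.0], [0.397, -0.918, -0.0], [-0.0, 0.0, -1.0]]
wrist_force: [0.8, -0.6, 0.3]
opening: 0.402
```

>>> jog_arm:
  plan:
    - {"rx":0,"ry":0,"rz":0,"dx":0.04,"dy":-0.03,"dz":0.02,"claw":-0.2}
    - {"rx":0,"ry":0,"rz":0,"dx":0.064,"dy":-0.048,"dz":0.05,"claw":-0.2}
    - {"rx":0,"ry":0,"rz":0,"dx":0.064,"dy":-0.048,"dz":0.08,"claw":-0.2}
    - {"rx":0,"ry":0,"rz":0,"dx":0.064,"dy":-0.048,"dz":0.08,"claw":-0.2}

```text
t: 1.5
eef_pos: [512.8, -22.4, 168.7]
tool_rot: [[0.917, 0.399, -0.009], [0.399, -0.917, 0.002], [-0.007, -0.006, -1.0]]
wrist_force: [-0.9, 0.5, -0.6]
opening: 0.396
```

```bash
python3 - <<'E'
from h import *
from workcell import manip
s=manip.state();print(s)
p,d=imaging.camera("side"); np.save("s1.npy",d);cv2.imwrite("s1.png",p[:,:,::-1])
c=p[110:210,190:320,::-1]; cv2.imwrite("pics/s1.png",cv2.resize(c,None,fx=6,fy=6,interpolation=cv2.INTER_CUBIC))
# depth points of fingers: 
pts=[]
for v in range(60,200):
    for u in range(200,320):
        if d[v,u]>0:
            X=dep("side",u,v,d[v,u])
            if np.hypot(X[0]-516,X[1]+24)<70 and X[2]>118: pts.append((*X,u,v))
pts=np.array(pts); o=pts[:,2].argsort()[:15]; print(pts[o].round(1))
E
```

```text
{'t': 1.5, 'qpos': array([-2.75072884e-01,  1.44989052e-01,  1.83102184e+00, -1.26876070e-04,
        1.17503008e+00,  8.85656720e-01]), 'joint_vel': array([-0.03088547, -0.05815659, -0.05234945, -0.0042063 ,  0.0607975 ,
       -0.00303008]), 'effort': array([  0.62307721, -39.95289087, -33.58762622,   0.08778876,
        -0.86850017,   0.06051708]), 'eef_pos': array([512.83932798, -22.37173564, 168.71530151]), 'tool_rot': array([[ 0.91704079,  0.39868902, -0.00912477],
       [ 0.39872495, -0.91706728,  0.00245362],
       [-0.00738979, -0.00588834, -0.99995536]]), 'wrist_force': array([-0.91053093,  0.45758425, -0.63601835]), 'ft_torque': array([ 0.00566517, -0.00911185,  0.02193254]), 'opening': 0.39568378295786677}Traceback (most recent call last):
  File "<stdin>", line 11, in <module>
  File "h.py", line 12, in dep
    o,r=ray(n,u,v); return o+r*d
        ~~~^^^^^^^
  File "h.py", line 4, in ray
    c=imaging.calibration(n); f=192/np.tan(np.radians(c['fovy']/2))
ValueError: time passes only in moves, steps and waits
```

View pics/s1.png

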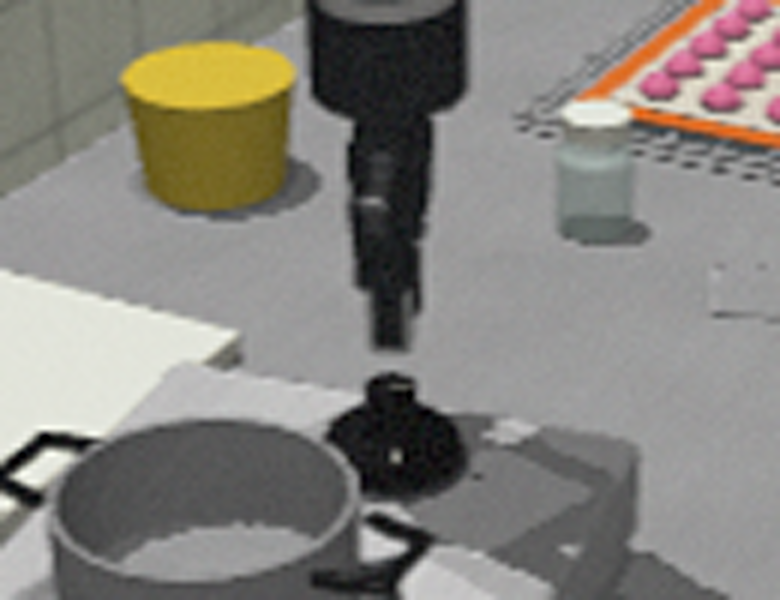

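```bash
cat >> h.py <<'E'
_c={}
def cal(n):
    if n not in _c:_c[n]=imaging.calibration(n)
    return _c[n]
def cloud(n,d):
    c=cal(n); f=192/np.tan(np.radians(c['fovy']/2))
    v,u=np.nonzero(d>0); z=d[v,u]
    P=np.c_[(u-c['cx'])/f*z,(v-c['cy'])/f*z,z]
    return (P-c['t'])@c['R'],u,v
E
python3 - <<'E'
from h import *
d=np.load("s1.npy"); P,u,v=cloud("side",d)
m=(np.hypot(P[:,0]-514,P[:,1]+22)<50)&(P[:,2]>125)&(P[:,2]<185)
Q=P[m];o=Q[:,2].argsort()
print(len(Q)); print(np.c_[Q,u[m],v[m]][o][:40].round(1))
E
```

```text
91
[[ 4.976e+02 -4.600e+00  1.481e+02  2.570e+02  1.680e+02]
 [ 5.053e+02 -4.000e-01  1.482e+02  2.540e+02  1.680e+02]
 [ 5.102e+02  2.900e+00  1.485e+02  2.520e+02  1.680e+02]
 [ 5.076e+02  1.600e+00  1.486e+02  2.530e+02  1.680e+02]
 [ 5.104e+02 -3.920e+01  1.487e+02  2.590e+02  1.620e+02]
 [ 4.994e+02 -1.800e+00  1.490e+02  2.560e+02  1.680e+02]
 [ 5.017e+02 -1.000e-01  1.492e+02  2.550e+02  1.680e+02]
 [ 5.115e+02  5.000e-01  1.504e+02  2.520e+02  1.670e+02]
 [ 4.925e+02 -1.700e+00  1.508e+02  2.580e+02  1.680e+02]
 [ 5.112e+02 -4.070e+01  1.512e+02  2.590e+02  1.610e+02]
 [ 4.946e+02 -5.400e+00  1.518e+02  2.580e+02  1.670e+02]
 [ 5.075e+02 -4.040e+01  1.522e+02  2.600e+02  1.610e+02]
 [ 4.997e+02  3.300e+00  1.547e+02  2.550e+02  1.670e+02]
 [ 4.944e+02  7.000e-01  1.548e+02  2.570e+02  1.670e+02]
 [ 5.109e+02 -4.030e+01  1.548e+02  2.590e+02  1.600e+02]
 [ 5.076e+02 -4.060e+01  1.555e+02  2.600e+02  1.600e+02]
 [ 5.041e+02  7.300e+00  1.555e+02  2.530e+02  1.670e+02]
 [ 5.014e+02  6.100e+00  1.556e+02  2.540e+02  1.670e+02]
 [ 5.094e+02  4.000e+00  1.559e+02  2.520e+02  1.660e
[... 523 characters left out ...]
02]
 [ 5.004e+02  7.600e+00  1.599e+02  2.540e+02  1.660e+02]
 [ 5.116e+02 -0.000e+00  1.601e+02  2.520e+02  1.640e+02]
 [ 4.929e+02 -2.700e+00  1.601e+02  2.580e+02  1.650e+02]
 [ 5.117e+02 -4.190e+01  1.606e+02  2.590e+02  1.580e+02]
 [ 4.911e+02  6.400e+00  1.616e+02  2.570e+02  1.660e+02]
 [ 5.042e+02  6.800e+00  1.618e+02  2.530e+02  1.650e+02]
 [ 5.076e+02 -4.090e+01  1.621e+02  2.600e+02  1.580e+02]
 [ 4.940e+02 -4.700e+00  1.622e+02  2.580e+02  1.640e+02]
 [ 5.003e+02  1.900e+00  1.638e+02  2.550e+02  1.640e+02]
 [ 4.941e+02  1.000e+00  1.648e+02  2.570e+02  1.640e+02]
 [ 4.909e+02  6.600e+00  1.650e+02  2.570e+02  1.650e+02]
 [ 4.985e+02  1.070e+01  1.651e+02  2.540e+02  1.650e+02]]
```

>>> jog_arm:
  plan:
    - {"rx":0,"ry":0,"rz":0,"dx":0,"dy":0,"dz":0.01,"claw":0.1}
    - {"rx":0,"ry":0,"rz":0,"dx":0,"dy":0,"dz":0.02,"claw":0.1}
    - {"rx":0,"ry":0,"rz":0,"dx":0,"dy":0,"dz":0.02,"claw":0.1}
    - {"rx":0,"ry":0,"rz":0,"dx":0,"dy":0,"dz":0.02,"claw":0.1}

```text
t: 1.95
eef_pos: [516.1, -24.9, 153.7]
tool_rot: [[0.918, 0.396, 0.0], [0.396, -0.918, -0.0], [0.0, 0.0, -1.0]]
wrist_force: [0.4, -0.5, -0.6]
opening: 0.554
```

```bash
python3 - <<'E'
from h import *
from workcell import manip
s=manip.state();print(s)
p,d=imaging.camera("side"); np.save("s2.npy",d);cv2.imwrite("s2.png",p[:,:,::-1])
c=p[140:200,220:290,::-1]; cv2.imwrite("pics/s2.png",cv2.resize(c,None,fx=9,fy=9,interpolation=cv2.INTER_CUBIC))
P,u,v=cloud("side",d)
m=(np.hypot(P[:,0]-514,P[:,1]+22)<50)&(P[:,2]>121)&(P[:,2]<165)
Q=P[m];o=Q[:,2].argsort()
print(len(Q)); print(np.c_[Q,u[m],v[m]][o][:14].round(1).tolist())
E
```

```text
{'t': 1.95, 'qpos': array([-2.78285769e-01,  1.66836303e-01,  1.84031546e+00, -3.37008777e-05,
        1.13402565e+00,  8.85717334e-01]), 'joint_vel': array([ 0.00500985, -0.0056777 , -0.00730985,  0.00021689,  0.00041221,
        0.00238399]), 'effort': array([-1.14571981e-02, -3.94098330e+01, -3.08284843e+01, -1.11226982e-03,
       -3.64725354e-03, -6.66412216e-04]), 'eef_pos': array([516.05169164, -24.9316534 , 153.67929329]), 'tool_rot': array([[ 9.18388659e-01,  3.95679313e-01,  3.90873979e-04],
       [ 3.95679391e-01, -9.18388697e-01, -1.43431367e-04],
       [ 3.02221419e-04,  2.86386518e-04, -9.99999913e-01]]), 'wrist_force': array([ 0.36799008, -0.53639284, -0.554656  ]), 'ft_torque': array([-0.01802727,  0.02597554, -0.01220579]), 'opening': 0.5540600000151858}
91
[[498.6, 0.2, 133.4, 256.0, 173.0], [508.9, 5.8, 133.5, 252.0, 173.0], [501.0, 1.8, 133.6, 255.0, 173.0], [514.5, 2.1, 133.6, 251.0, 172.0], [503.4, 3.6, 133.8, 254.0, 173.0], [506.0, 5.0, 133.8, 253.0, 173.0], [517.4, -51.4, 134.4, 259.0, 164.0], [493.2, 3.6, 136.5, 257.0, 173.0], [494.5, 1.2, 138.4, 257.0, 172.0], [516.6, -50.0, 138.7, 259.0, 163.0], [491.1, 1.3, 139.3, 258.0, 172.0], [506.4, 9.9, 139.5, 252.0, 172.0], [513.1, -49.9, 139.6, 260.0, 163.0], [493.6, -3.2, 139.8, 258.0, 171.0]]
```

View pics/s2.png

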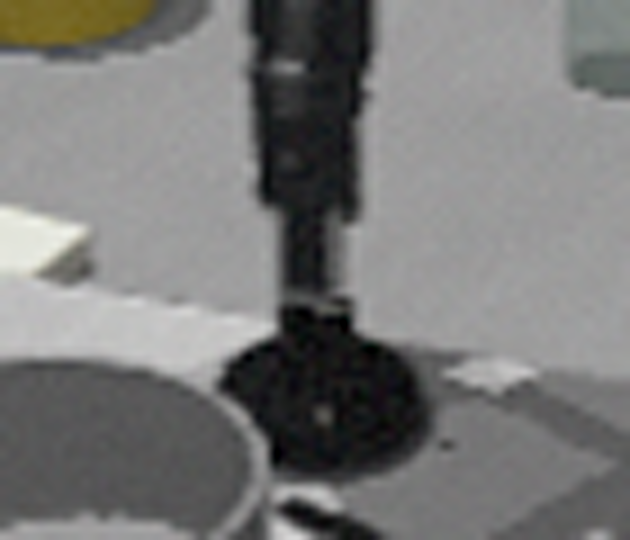

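The side view shows the near finger tip in front of the knob, at about crop (305,300), centred on it. The tips read z≈133 at TCP 153.7. I'll go down to TCP ≈120.

>>> jog_arm:
  plan:
    - {"rx":0,"ry":0,"rz":0,"dx":0,"dy":0,"dz":0.01,"claw":0.1}
    - {"rx":0,"ry":0,"rz":0,"dx":0,"dy":0,"dz":0.02,"claw":0.1}
    - {"rx":0,"ry":0,"rz":0,"dx":0,"dy":0,"dz":0.03,"claw":0.1}
    - {"rx":0,"ry":0,"rz":0,"dx":0,"dy":0,"dz":0.033,"claw":0.1}
    - {"rx":0,"ry":0,"rz":0,"dx":0,"dy":0,"dz":0.033,"claw":0.1}

```text
t: 2.5
eef_pos: [515.3, -24.1, 119.2]
tool_rot: [[0.918, 0.397, -0.002], [0.397, -0.918, 0.001], [-0.002, -0.001, -1.0]]
wrist_force: [-0.3, 0.2, -0.6]
opening: 0.55
```

>>> jog_arm:
  plan:
    - {"rx":0,"ry":0,"rz":0,"dx":0,"dy":0,"dz":0,"claw":-0.2}
    - {"rx":0,"ry":0,"rz":0,"dx":0,"dy":0,"dz":0,"claw":-0.28}
    - {"rx":0,"ry":0,"rz":0,"dx":0,"dy":0,"dz":0,"claw":-0.32}
    - {"rx":0,"ry":0,"rz":0,"dx":0,"dy":0,"dz":0,"claw":-0.35}

```text
t: 2.9
eef_pos: [516.2, -24.4, 120.6]
tool_rot: [[0.918, 0.397, 0.001], [0.397, -0.918, -0.0], [0.0, 0.0, -1.0]]
wrist_force: [0.9, 0.7, 0.1]
opening: 0.322
```

```bash
python3 - <<'E'
from h import *
from workcell import manip
s=manip.state();print({k:s[k].round(3) for k in('eef_pos','wrist_force','ft_torque')},s['opening'])
p,d=imaging.camera("side"); np.save("s3.npy",d)
c=p[140:200,220:290,::-1]; cv2.imwrite("pics/s3.png",cv2.resize(c,None,fx=9,fy=9,interpolation=cv2.INTER_CUBIC))
E
```

```text
{'eef_pos': array([516.216, -24.428, 120.623]), 'wrist_force': array([0.877, 0.704, 0.066]), 'ft_torque': array([-0.008, -0.016,  0.038])} 0.3224393447985282
```

View pics/s3.png

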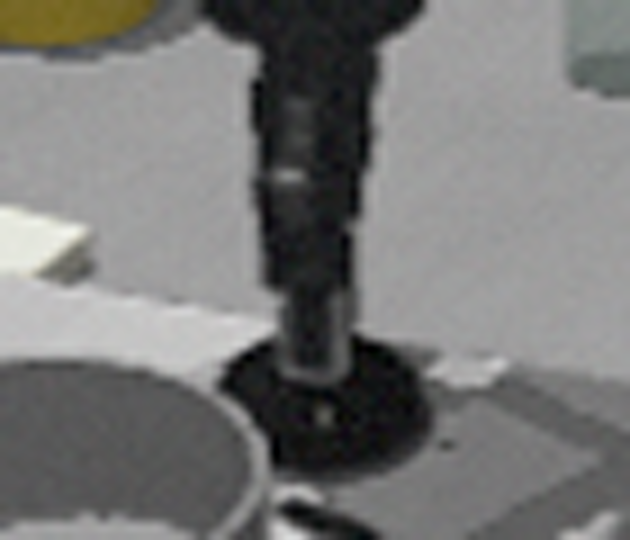

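The tip, at about crop (318,378), hangs beside the knob and clear of the ring, with no contact so far. Next I close the rest of the way.

>>> jog_arm:
  plan:
    - {"rx":0,"ry":0,"rz":0,"dx":0,"dy":0,"dz":0,"claw":-0.4}
    - {"rx":0,"ry":0,"rz":0,"dx":0,"dy":0,"dz":0,"claw":-0.45}

```text
t: 3.15
eef_pos: [516.5, -25.0, 120.8]
tool_rot: [[0.918, 0.397, 0.001], [0.397, -0.918, -0.001], [0.001, 0.001, -1.0]]
wrist_force: [-0.5, -2.7, 3.0]
opening: 0.282
```

```bash
cat > st.py <<'E'
from workcell import manip
s=manip.state();print(s['t'],{k:s[k].round(3).tolist() for k in('eef_pos','wrist_force','ft_torque')},s['opening'],s['qpos'][5])
E
python3 st.py
```

```text
3.15 {'eef_pos': [516.518, -25.008, 120.827], 'wrist_force': [-0.529, -2.694, 3.0], 'ft_torque': [-0.566, -0.076, 0.006]} 0.28180905076399576 0.8857478361496862
```

>>> jog_arm:
  plan:
    - {"rx":0,"ry":0,"rz":0,"dx":0,"dy":0,"dz":0,"claw":-0.7}
    - {"rx":0,"ry":0,"rz":0,"dx":0,"dy":0,"dz":0,"claw":-1}
    - {"rx":0,"ry":0,"rz":0,"dx":0,"dy":0,"dz":0,"claw":-1}

```text
t: 3.45
eef_pos: [516.5, -25.0, 120.7]
tool_rot: [[0.918, 0.397, 0.001], [0.397, -0.918, -0.001], [0.001, 0.001, -1.0]]
wrist_force: [0.3, -6.1, 4.0]
opening: 0.277
```

```bash
python3 st.py
```

```text
3.45 {'eef_pos': [516.513, -24.965, 120.726], 'wrist_force': [0.319, -6.149, 3.969], 'ft_torque': [-0.913, -0.093, -0.052]} 0.2772503061556825 0.8857312339024681
```

>>> jog_arm:
  plan:
    - {"rx":0,"ry":0,"rz":0,"dx":-0.0003,"dy":0.0007,"dz":0,"claw":-1}
    - {"rx":0,"ry":0,"rz":0,"dx":-0.0003,"dy":0.0007,"dz":0,"claw":-1}

```text
t: 3.65
eef_pos: [516.5, -25.1, 120.6]
tool_rot: [[0.918, 0.396, 0.001], [0.396, -0.918, 0.0], [0.001, 0.0, -1.0]]
wrist_force: [2.1, -3.2, 4.7]
opening: 0.273
```

```bash
python3 st.py
```

```text
3.65 {'eef_pos': [516.462, -25.099, 120.59], 'wrist_force': [2.078, -3.192, 4.661], 'ft_torque': [-0.414, -0.328, -0.03]} 0.27329710100643473 0.8842069526350994
```

>>> jog_arm:
  plan:
    - {"rx":0,"ry":0,"rz":0,"dx":0,"dy":0,"dz":0.001,"claw":-1}
    - {"rx":0,"ry":0,"rz":0,"dx":0,"dy":0,"dz":0.002,"claw":-1}
    - {"rx":0,"ry":0,"rz":0,"dx":0,"dy":0,"dz":0.002,"claw":-1}

```text
t: 3.95
eef_pos: [516.4, -25.1, 118.4]
tool_rot: [[0.918, 0.397, 0.001], [0.397, -0.918, -0.0], [0.001, 0.0, -1.0]]
wrist_force: [2.7, -2.3, 5.2]
opening: 0.276
```

```bash
python3 st.py
```

```text
3.95 {'eef_pos': [516.436, -25.128, 118.44], 'wrist_force': [2.673, -2.273, 5.189], 'ft_torque': [-0.372, -0.475, -0.045]} 0.2761632131312895 0.8842727537057631
```

>>> jog_arm:
  plan:
    - {"rx":0,"ry":0,"rz":0,"dx":0,"dy":0,"dz":0.001,"claw":-1}
    - {"rx":0,"ry":0,"rz":0,"dx":0,"dy":0,"dz":0.002,"claw":-1}
    - {"rx":0,"ry":0,"rz":0,"dx":0,"dy":0,"dz":0.002,"claw":-1}

```text
t: 4.25
eef_pos: [516.4, -25.1, 116.6]
tool_rot: [[0.918, 0.397, 0.001], [0.397, -0.918, -0.0], [0.001, 0.0, -1.0]]
wrist_force: [2.0, -2.0, 4.9]
opening: 0.277
```

```bash
python3 st.py
```

```text
4.25 {'eef_pos': [516.449, -25.119, 116.609], 'wrist_force': [1.964, -2.042, 4.868], 'ft_torque': [-0.274, -0.324, 0.03]} 0.2767053516749281 0.8842804399605187
```

>>> jog_arm:
  plan:
    - {"rx":0,"ry":0,"rz":0,"dx":0,"dy":0,"dz":0.0005,"claw":-1}
    - {"rx":0,"ry":0,"rz":0,"dx":0,"dy":0,"dz":0.0005,"claw":-1}

```text
t: 4.45
eef_pos: [516.4, -25.1, 116.2]
tool_rot: [[0.918, 0.397, 0.001], [0.397, -0.918, -0.0], [0.001, 0.0, -1.0]]
wrist_force: [2.6, -2.3, 6.7]
opening: 0.278
```

```bash
python3 st.py
```

```text
4.45 {'eef_pos': [516.443, -25.126, 116.195], 'wrist_force': [2.646, -2.297, 6.742], 'ft_torque': [-0.331, -0.368, -0.007]} 0.27844875705105154 0.8843048788700311
```

>>> jog_arm:
  plan:
    - {"rx":0,"ry":0,"rz":0,"dx":0,"dy":0,"dz":0.0005,"claw":-1}
    - {"rx":0,"ry":0,"rz":0,"dx":0,"dy":0,"dz":0.0005,"claw":-1}

```text
t: 4.65
eef_pos: [516.4, -25.1, 115.7]
tool_rot: [[0.918, 0.397, 0.001], [0.397, -0.918, -0.0], [0.001, 0.0, -1.0]]
wrist_force: [1.6, -2.6, 6.9]
opening: 0.277
```

```bash
python3 st.py
```

```text
4.65 {'eef_pos': [516.448, -25.105, 115.717], 'wrist_force': [1.563, -2.557, 6.921], 'ft_torque': [-0.278, -0.306, -0.063]} 0.2765239363200628 0.8842845850222697
```

>>> jog_arm:
  plan:
    - {"rx":0,"ry":0,"rz":0,"dx":0,"dy":0,"dz":0.0005,"claw":-1}
    - {"rx":0,"ry":0,"rz":0,"dx":0,"dy":0,"dz":0.0005,"claw":-1}

```text
t: 4.85
eef_pos: [516.4, -25.1, 115.3]
tool_rot: [[0.918, 0.397, 0.001], [0.397, -0.918, -0.0], [0.001, 0.0, -1.0]]
wrist_force: [1.6, -2.8, 7.5]
opening: 0.28
```

```bash
python3 st.py
```

```text
4.85 {'eef_pos': [516.436, -25.105, 115.27], 'wrist_force': [1.596, -2.813, 7.508], 'ft_torque': [-0.297, -0.288, -0.051]} 0.2804790463866148 0.8842746436019787
```

>>> jog_arm:
  plan:
    - {"rx":0,"ry":0,"rz":-0.03,"dx":0,"dy":0,"dz":0,"claw":-1}
    - {"rx":0,"ry":0,"rz":-0.06,"dx":0,"dy":0,"dz":0,"claw":-1}

```text
t: 5.05
eef_pos: [516.5, -25.2, 115.3]
tool_rot: [[0.892, 0.452, 0.001], [0.452, -0.892, -0.0], [0.001, 0.001, -1.0]]
wrist_force: [1.9, -2.0, 7.4]
opening: 0.277
```

```bash
python3 st.py
```

```text
5.05 {'eef_pos': [516.476, -25.171, 115.317], 'wrist_force': [1.924, -1.955, 7.427], 'ft_torque': [-0.37, -0.271, -0.028]} 0.2766553834750217 0.8231023246733177
```

>>> jog_arm:
  plan:
    - {"rx":0,"ry":0,"rz":-0.03,"dx":0,"dy":0,"dz":0,"claw":-1}
    - {"rx":0,"ry":0,"rz":-0.03,"dx":0,"dy":0,"dz":0,"claw":-1}

```text
t: 5.25
eef_pos: [516.5, -25.2, 115.3]
tool_rot: [[0.878, 0.478, 0.001], [0.478, -0.878, -0.0], [0.001, 0.001, -1.0]]
wrist_force: [1.6, -1.1, 6.4]
opening: 0.277
```

```bash
python3 st.py
```

```text
5.25 {'eef_pos': [516.513, -25.192, 115.33], 'wrist_force': [1.643, -1.135, 6.372], 'ft_torque': [-0.347, -0.353, 0.047]} 0.2767205886615167 0.7933697419762565
```

>>> jog_arm:
  plan:
    - {"rx":0,"ry":0,"rz":-0.05,"dx":0,"dy":0,"dz":0,"claw":-1}
    - {"rx":0,"ry":0,"rz":-0.1,"dx":0,"dy":0,"dz":0,"claw":-1}
    - {"rx":0,"ry":0,"rz":-0.15,"dx":0,"dy":0,"dz":0,"claw":-1}
    - {"rx":0,"ry":0,"rz":-0.2,"dx":0,"dy":0,"dz":0,"claw":-1}

```text
t: 5.65
eef_pos: [516.6, -25.4, 115.4]
tool_rot: [[0.765, 0.644, 0.001], [0.644, -0.765, -0.001], [0.001, 0.001, -1.0]]
wrist_force: [1.5, -2.9, 7.7]
opening: 0.275
```

```bash
python3 st.py; python3 - <<'E'
from h import *
p,d=imaging.camera("side"); 
c=p[140:200,220:290,::-1]; cv2.imwrite("pics/s4.png",cv2.resize(c,None,fx=9,fy=9,interpolation=cv2.INTER_CUBIC))
E
```

```text
5.65 {'eef_pos': [516.616, -25.368, 115.397], 'wrist_force': [1.456, -2.933, 7.684], 'ft_torque': [-0.491, -0.356, -0.067]} 0.27474097077966014 0.5922326236140878
```

View pics/s4.png

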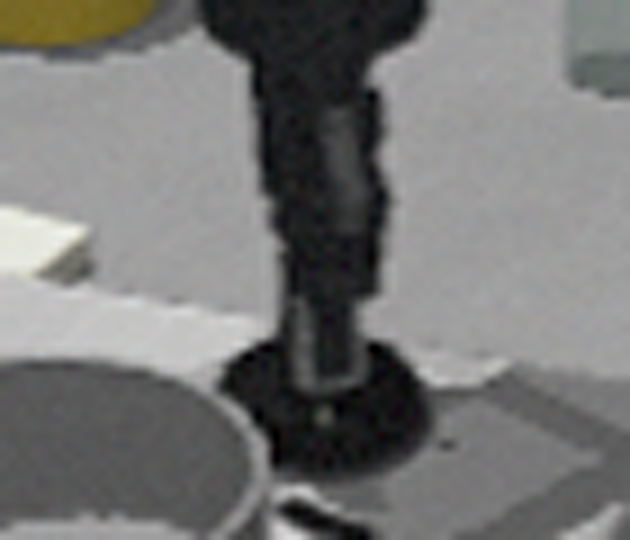

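The ring mark has stayed at crop (323,412), and the torque is only friction-size, so the knob has cleared its notch and turns with the gripper.

>>> jog_arm:
  plan:
    - {"rx":0,"ry":0,"rz":-0.06,"dx":0,"dy":0,"dz":0,"claw":-1}
    - {"rx":0,"ry":0,"rz":-0.12,"dx":0,"dy":0,"dz":0,"claw":-1}
    - {"rx":0,"ry":0,"rz":-0.18,"dx":0,"dy":0,"dz":0,"claw":-1}
    - {"rx":0,"ry":0,"rz":-0.24,"dx":0,"dy":0,"dz":0,"claw":-1}
    - {"rx":0,"ry":0,"rz":-0.3,"dx":0,"dy":0,"dz":0,"claw":-1}

```text
t: 6.2
eef_pos: [516.8, -25.6, 115.5]
tool_rot: [[0.54, 0.842, 0.002], [0.842, -0.54, -0.001], [0.0, 0.002, -1.0]]
wrist_force: [3.0, -3.1, 6.5]
opening: 0.278
```

```bash
python3 st.py
```

```text
6.2 {'eef_pos': [516.843, -25.594, 115.517], 'wrist_force': [2.973, -3.15, 6.533], 'ft_torque': [-0.607, -0.443, -0.071]} 0.2784435028991533 0.29180640535303154
```

>>> jog_arm:
  plan:
    - {"rx":0,"ry":0,"rz":-0.05,"dx":0,"dy":0,"dz":0,"claw":-1}
    - {"rx":0,"ry":0,"rz":-0.1,"dx":0,"dy":0,"dz":0,"claw":-1}
    - {"rx":0,"ry":0,"rz":-0.15,"dx":0,"dy":0,"dz":0,"claw":-1}
    - {"rx":0,"ry":0,"rz":-0.2,"dx":0,"dy":0,"dz":0,"claw":-1}

```text
t: 6.6
eef_pos: [517.0, -25.7, 115.6]
tool_rot: [[0.363, 0.932, 0.002], [0.932, -0.363, -0.001], [-0.0, 0.003, -1.0]]
wrist_force: [2.7, -3.8, 7.1]
opening: 0.277
```

```bash
python3 st.py
```

```text
6.6 {'eef_pos': [517.039, -25.671, 115.603], 'wrist_force': [2.701, -3.817, 7.126], 'ft_torque': [-0.643, -0.53, -0.035]} 0.27729016081652685 0.092227063451158
```

>>> jog_arm:
  plan:
    - {"rx":0,"ry":0,"rz":-0.05,"dx":0,"dy":0,"dz":0,"claw":-1}
    - {"rx":0,"ry":0,"rz":-0.1,"dx":0,"dy":0,"dz":0,"claw":-1}
    - {"rx":0,"ry":0,"rz":-0.1,"dx":0,"dy":0,"dz":0,"claw":-1}

```text
t: 6.9
eef_pos: [517.1, -25.7, 115.7]
tool_rot: [[0.268, 0.963, 0.003], [0.963, -0.268, -0.001], [-0.0, 0.003, -1.0]]
wrist_force: [3.1, -3.3, 6.7]
opening: 0.277
```

```bash
python3 st.py
```

```text
6.9 {'eef_pos': [517.141, -25.695, 115.675], 'wrist_force': [3.133, -3.288, 6.749], 'ft_torque': [-0.652, -0.539, 0.042]} 0.27653121537449815 -0.007204173478441205
```

```bash
cat >> st.py <<'E'
import math
R=s['tool_rot'];print('head',round(math.atan2(R[1,0],R[0,0])-0.4078,4),'Tz',s['ft_torque'][2].round(3),'eff6',s['effort'][5].round(4))
E
python3 st.py
```

```text
6.9 {'eef_pos': [517.141, -25.695, 115.675], 'wrist_force': [3.133, -3.288, 6.749], 'ft_torque': [-0.652, -0.539, 0.042]} 0.27653121537449815 -0.007204173478441205
head 0.8915 Tz 0.042 eff6 -0.4165
```

>>> jog_arm:
  plan:
    - {"rx":0,"ry":0,"rz":-0.02,"dx":0,"dy":0,"dz":0,"claw":-1}
    - {"rx":0,"ry":0,"rz":-0.02,"dx":0,"dy":0,"dz":0,"claw":-1}

```text
t: 7.1
eef_pos: [517.2, -25.7, 115.7]
tool_rot: [[0.25, 0.968, 0.003], [0.968, -0.25, -0.001], [-0.0, 0.003, -1.0]]
wrist_force: [3.8, -4.3, 6.1]
opening: 0.275
```

```bash
python3 st.py|tail -1
```

```text
head 0.9106 Tz 0.021 eff6 -0.1413
```

>>> jog_arm:
  plan:
    - {"rx":0,"ry":0,"rz":-0.02,"dx":0,"dy":0,"dz":0,"claw":-1}
    - {"rx":0,"ry":0,"rz":-0.02,"dx":0,"dy":0,"dz":0,"claw":-1}

```text
t: 7.3
eef_pos: [517.2, -25.7, 115.7]
tool_rot: [[0.23, 0.973, 0.003], [0.973, -0.23, -0.001], [-0.001, 0.003, -1.0]]
wrist_force: [3.6, -3.3, 6.0]
opening: 0.275
```

```bash
python3 st.py|tail -1
```

```text
head 0.9306 Tz 0.048 eff6 -0.1409
```

>>> jog_arm:
  plan:
    - {"rx":0,"ry":0,"rz":-0.02,"dx":0,"dy":0,"dz":0,"claw":-1}
    - {"rx":0,"ry":0,"rz":-0.02,"dx":0,"dy":0,"dz":0,"claw":-1}

```text
t: 7.5
eef_pos: [517.2, -25.7, 115.7]
tool_rot: [[0.211, 0.978, 0.003], [0.978, -0.211, -0.001], [-0.001, 0.003, -1.0]]
wrist_force: [3.7, -3.8, 6.6]
opening: 0.276
```

```bash
python3 st.py|tail -1
```

```text
head 0.9506 Tz 0.031 eff6 -0.1408
```

>>> jog_arm:
  plan:
    - {"rx":0,"ry":0,"rz":-0.02,"dx":0,"dy":0,"dz":0,"claw":-1}
    - {"rx":0,"ry":0,"rz":-0.02,"dx":0,"dy":0,"dz":0,"claw":-1}

```text
t: 7.7
eef_pos: [517.2, -25.7, 115.7]
tool_rot: [[0.191, 0.982, 0.003], [0.982, -0.191, -0.001], [-0.001, 0.003, -1.0]]
wrist_force: [3.8, -4.0, 7.4]
opening: 0.274
```

```bash
python3 st.py|tail -1
```

```text
head 0.9705 Tz 0.015 eff6 -0.1408
```

>>> jog_arm:
  plan:
    - {"rx":0,"ry":0,"rz":-0.02,"dx":0,"dy":0,"dz":0,"claw":-1}
    - {"rx":0,"ry":0,"rz":-0.02,"dx":0,"dy":0,"dz":0,"claw":-1}

```text
t: 7.9
eef_pos: [517.3, -25.7, 115.7]
tool_rot: [[0.172, 0.985, 0.003], [0.985, -0.172, -0.001], [-0.001, 0.003, -1.0]]
wrist_force: [4.6, -3.2, 6.6]
opening: 0.28
```

```bash
python3 st.py|tail -1
```

```text
head 0.9906 Tz -0.018 eff6 -0.1408
```

>>> jog_arm:
  plan:
    - {"rx":0,"ry":0,"rz":-0.02,"dx":0,"dy":0,"dz":0,"claw":-1}
    - {"rx":0,"ry":0,"rz":-0.02,"dx":0,"dy":0,"dz":0,"claw":-1}

```text
t: 8.1
eef_pos: [517.2, -25.7, 115.7]
tool_rot: [[0.152, 0.988, 0.003], [0.988, -0.152, -0.001], [-0.001, 0.003, -1.0]]
wrist_force: [3.6, -4.1, 6.7]
opening: 0.274
```

```bash
python3 st.py|tail -1
```

```text
head 1.0105 Tz 0.048 eff6 -0.1408
```

>>> jog_arm:
  plan:
    - {"rx":0,"ry":0,"rz":-0.02,"dx":0,"dy":0,"dz":0,"claw":-1}
    - {"rx":0,"ry":0,"rz":-0.02,"dx":0,"dy":0,"dz":0,"claw":-1}

```text
t: 8.3
eef_pos: [517.3, -25.7, 115.7]
tool_rot: [[0.132, 0.991, 0.003], [0.991, -0.132, -0.001], [-0.001, 0.003, -1.0]]
wrist_force: [4.2, -3.8, 7.0]
opening: 0.277
```

```bash
python3 st.py|tail -1
```

```text
head 1.0306 Tz -0.007 eff6 -0.1446
```

>>> jog_arm:
  plan:
    - {"rx":0,"ry":0,"rz":-0.02,"dx":0,"dy":0,"dz":0,"claw":-1}
    - {"rx":0,"ry":0,"rz":-0.02,"dx":0,"dy":0,"dz":0,"claw":-1}

```text
t: 8.5
eef_pos: [517.2, -25.7, 115.7]
tool_rot: [[0.112, 0.994, 0.003], [0.994, -0.112, -0.001], [-0.001, 0.003, -1.0]]
wrist_force: [3.9, -4.5, 6.9]
opening: 0.274
```

```bash
python3 st.py|tail -1
```

```text
head 1.0504 Tz -0.006 eff6 -0.1745
```

The j6 effort was steady and is now starting to rise, so I'm switching to finer steps.

>>> jog_arm:
  plan:
    - {"rx":0,"ry":0,"rz":-0.01,"dx":0,"dy":0,"dz":0,"claw":-1}
    - {"rx":0,"ry":0,"rz":-0.01,"dx":0,"dy":0,"dz":0,"claw":-1}

```text
t: 8.7
eef_pos: [517.3, -25.8, 115.7]
tool_rot: [[0.103, 0.995, 0.003], [0.995, -0.103, -0.001], [-0.001, 0.003, -1.0]]
wrist_force: [3.4, -4.5, 6.1]
opening: 0.276
```

```bash
python3 st.py
```

```text
8.7 {'eef_pos': [517.266, -25.75, 115.72], 'wrist_force': [3.429, -4.506, 6.099], 'ft_torque': [-0.691, -0.599, -0.071]} 0.2762227926594087 -0.17595111339477176
head 1.0601 Tz -0.071 eff6 -0.1443
```

>>> jog_arm:
  plan:
    - {"rx":0,"ry":0,"rz":-0.015,"dx":0,"dy":0,"dz":0,"claw":-1}
    - {"rx":0,"ry":0,"rz":-0.015,"dx":0,"dy":0,"dz":0,"claw":-1}
    - {"rx":0,"ry":0,"rz":-0.015,"dx":0,"dy":0,"dz":0,"claw":-1}

```text
t: 9.0
eef_pos: [517.2, -25.7, 115.7]
tool_rot: [[0.088, 0.996, 0.003], [0.996, -0.088, -0.001], [-0.001, 0.003, -1.0]]
wrist_force: [3.8, -3.9, 6.7]
opening: 0.276
```

```bash
python3 st.py
```

```text
9.0 {'eef_pos': [517.247, -25.738, 115.707], 'wrist_force': [3.832, -3.908, 6.742], 'ft_torque': [-0.584, -0.562, -0.049]} 0.2760740010930051 -0.19065984150121207
head 1.0748 Tz -0.049 eff6 -0.0855
```

>>> jog_arm:
  plan:
    - {"rx":0,"ry":0,"rz":-0.015,"dx":0,"dy":0,"dz":0,"claw":-1}
    - {"rx":0,"ry":0,"rz":-0.015,"dx":0,"dy":0,"dz":0,"claw":-1}
    - {"rx":0,"ry":0,"rz":-0.015,"dx":0,"dy":0,"dz":0,"claw":-1}

```text
t: 9.3
eef_pos: [517.2, -25.7, 115.7]
tool_rot: [[0.073, 0.997, 0.003], [0.997, -0.073, -0.001], [-0.001, 0.003, -1.0]]
wrist_force: [2.9, -3.4, 7.0]
opening: 0.279
```

```bash
python3 st.py
```

```text
9.3 {'eef_pos': [517.223, -25.736, 115.708], 'wrist_force': [2.878, -3.426, 6.981], 'ft_torque': [-0.582, -0.59, -0.129]} 0.2790941880305861 -0.2055543169403347
head 1.0897 Tz -0.129 eff6 -0.1416
```

>>> jog_arm:
  plan:
    - {"rx":0,"ry":0,"rz":-0.015,"dx":0,"dy":0,"dz":0,"claw":-1}
    - {"rx":0,"ry":0,"rz":-0.015,"dx":0,"dy":0,"dz":0,"claw":-1}
    - {"rx":0,"ry":0,"rz":-0.015,"dx":0,"dy":0,"dz":0,"claw":-1}

```text
t: 9.6
eef_pos: [517.2, -25.7, 115.7]
tool_rot: [[0.058, 0.998, 0.003], [0.998, -0.058, -0.001], [-0.001, 0.003, -1.0]]
wrist_force: [3.2, -4.0, 7.2]
opening: 0.278
```

```bash
python3 st.py
```

```text
9.6 {'eef_pos': [517.196, -25.718, 115.707], 'wrist_force': [3.157, -4.016, 7.229], 'ft_torque': [-0.639, -0.588, -0.257]} 0.27767960802044456 -0.22043397706440326
head 1.1045 Tz -0.257 eff6 -0.2069
```

The torque is clearly rising: Tz went −0.05, −0.13, −0.26 and j6 effort −0.09, −0.14, −0.21 over three equal steps. That is about 11 N at the stop. I'll ease the twist slightly, let the spring carry the knob up, then release.

>>> jog_arm:
  plan:
    - {"rx":0,"ry":0,"rz":0.015,"dx":0,"dy":0,"dz":0,"claw":-1}
    - {"rx":0,"ry":0,"rz":0.015,"dx":0,"dy":0,"dz":-0.002,"claw":-1}
    - {"rx":0,"ry":0,"rz":0.015,"dx":0,"dy":0,"dz":-0.004,"claw":-1}
    - {"rx":0,"ry":0,"rz":0.015,"dx":0,"dy":0,"dz":-0.0045,"claw":-1}

```text
t: 10.0
eef_pos: [517.2, -25.7, 119.8]
tool_rot: [[0.073, 0.997, 0.003], [0.997, -0.073, -0.001], [-0.001, 0.003, -1.0]]
wrist_force: [5.4, -4.0, 1.3]
opening: 0.279
```

```bash
python3 st.py
```

```text
10.0 {'eef_pos': [517.173, -25.693, 119.848], 'wrist_force': [5.415, -4.007, 1.312], 'ft_torque': [-0.707, -0.928, -0.138]} 0.2788188694720395 -0.2055053981411653
head 1.0896 Tz -0.138 eff6 -0.1749
```

>>> jog_arm:
  plan:
    - {"rx":0,"ry":0,"rz":0,"dx":0,"dy":0,"dz":0,"claw":-0.3}
    - {"rx":0,"ry":0,"rz":0,"dx":0,"dy":0,"dz":0,"claw":0}
    - {"rx":0,"ry":0,"rz":0,"dx":0,"dy":0,"dz":0,"claw":0.15}
    - {"rx":0,"ry":0,"rz":0,"dx":0,"dy":0,"dz":0,"claw":0.15}

```text
t: 10.4
eef_pos: [515.2, -24.6, 118.6]
tool_rot: [[0.073, 0.997, -0.002], [0.997, -0.073, 0.001], [0.001, -0.002, -1.0]]
wrist_force: [-0.7, -0.4, 0.2]
opening: 0.577
```

```bash
python3 st.py
```

```text
10.4 {'eef_pos': [515.153, -24.636, 118.565], 'wrist_force': [-0.667, -0.405, 0.154], 'ft_torque': [0.036, 0.014, -0.05]} 0.5770850623876194 -0.205736914647831
head 1.0903 Tz -0.05 eff6 -0.0004
```

>>> jog_arm:
  plan:
    - {"rx":0,"ry":0,"rz":0,"dx":0,"dy":0,"dz":-0.015,"claw":0.15}
    - {"rx":0,"ry":0,"rz":0,"dx":0,"dy":0,"dz":-0.04,"claw":0.15}
    - {"rx":0,"ry":0,"rz":0,"dx":0,"dy":0,"dz":-0.08,"claw":0.15}
    - {"rx":0,"ry":0,"rz":0,"dx":0,"dy":0,"dz":-0.12,"claw":0.15}

```text
t: 10.8
eef_pos: [515.0, -24.7, 239.6]
tool_rot: [[0.073, 0.997, -0.003], [0.997, -0.073, 0.001], [0.001, -0.003, -1.0]]
wrist_force: [0.6, -0.6, 0.1]
opening: 0.577
```

>>> jog_arm:
  plan:
    - {"rx":0,"ry":0,"rz":0,"dx":-0.04,"dy":-0.01,"dz":0,"claw":0.15}
    - {"rx":0,"ry":0,"rz":0,"dx":-0.08,"dy":-0.03,"dz":0,"claw":0.15}
    - {"rx":0,"ry":0,"rz":0,"dx":-0.12,"dy":-0.05,"dz":0,"claw":0.15}
    - {"rx":0,"ry":0,"rz":0,"dx":-0.16,"dy":-0.07,"dz":0,"claw":0.15}
    - {"rx":0,"ry":0,"rz":0,"dx":-0.2,"dy":-0.09,"dz":0,"claw":0.15}

```text
t: 11.3
eef_pos: [410.4, -218.9, 239.1]
tool_rot: [[0.072, 0.997, -0.0], [0.997, -0.072, 0.0], [0.0, -0.0, -1.0]]
wrist_force: [0.5, 0.2, -1.4]
opening: 0.578
```

>>> jog_arm:
  plan:
    - {"rx":0,"ry":0,"rz":0,"dx":-0.04,"dy":-0.02,"dz":0,"claw":0.15}
    - {"rx":0,"ry":0,"rz":0,"dx":-0.08,"dy":-0.04,"dz":0,"claw":0.15}
    - {"rx":0,"ry":0,"rz":0,"dx":-0.12,"dy":-0.06,"dz":0,"claw":0.15}
    - {"rx":0,"ry":0,"rz":0,"dx":-0.16,"dy":-0.08,"dz":0,"claw":0.15}
    - {"rx":0,"ry":0,"rz":0,"dx":-0.16,"dy":-0.08,"dz":0,"claw":0.15}

```text
t: 11.8
eef_pos: [317.5, -375.5, 239.2]
tool_rot: [[0.078, 0.997, -0.001], [0.997, -0.078, -0.001], [-0.001, -0.001, -1.0]]
wrist_force: [1.2, 0.6, 0.4]
opening: 0.572
```

```bash
python3 st.py; python3 - <<'E'
from h import *
ims=[]
for n,(y,x) in(("top",(164,258)),("side",(164,235))):
    p,d=imaging.camera(n); np.save(n+"9.npy",d);cv2.imwrite(f"pics/{n}9.png",p[:,:,::-1])
    ims.append(cv2.resize(p[y:y+40,x:x+42,::-1],None,fx=9,fy=9,interpolation=cv2.INTER_CUBIC))
cv2.imwrite("pics/crop9.png",cv2.hconcat(ims))
for n,pix in(("top",[(279,184),(278,184),(280,184)]),("side",[(255,174),(256,174)])):
    for f in"09":
        d=np.load(n+f+".npy"); print(n,f,[dep(n,u,v,d[v,u]).round(1).tolist() for u,v in pix])
E
```

```text
11.8 {'eef_pos': [317.484, -375.542, 239.204], 'wrist_force': [1.189, 0.562, 0.431], 'ft_torque': [-0.012, -0.022, 0.009]} 0.5718645881037081 -1.031254534397072
head 1.0846 Tz 0.009 eff6 -0.7049
top 0 [[511.2, -24.8, 114.7], [511.1, -21.3, 115.9], [511.2, -28.1, 115.0]]
top 9 [[511.1, -24.7, 115.7], [511.6, -21.5, 111.9], [511.1, -28.1, 115.1]]
side 0 [[515.5, -22.6, 114.2], [512.3, -23.2, 114.7]]
side 9 [[515.7, -22.9, 114.0], [512.6, -23.6, 114.5]]
```

View pics/crop9.png

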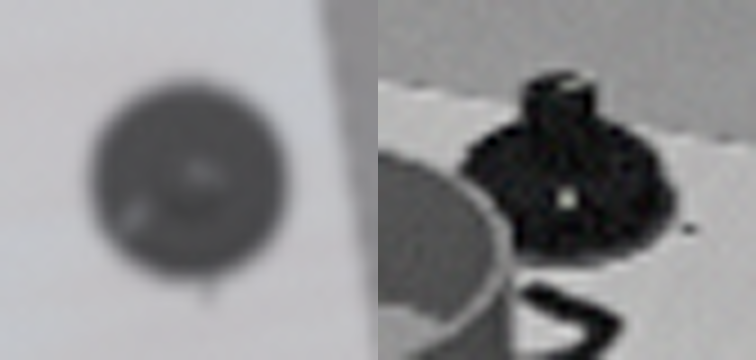

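View pics/top9.png

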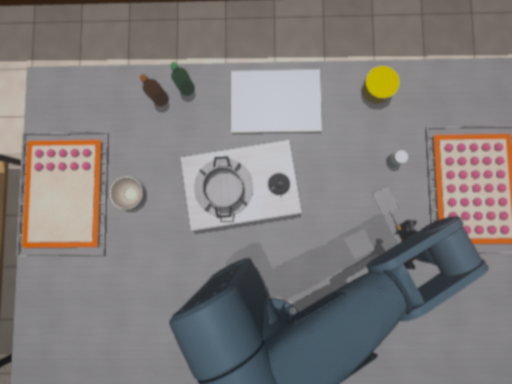

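```bash
python3 - <<'E'
from h import *
a0=cv2.imread("pics/top0.png").astype(float).mean(2);a9=cv2.imread("pics/top9.png").astype(float).mean(2)
b0=cv2.imread("pics/side0.png").astype(float).mean(2);b9=cv2.imread("pics/side9.png").astype(float).mean(2)
for n,a in(("top",a0),("top",a9)): print(a[178:190,272:287].astype(int))
print(b9[170:177,250:262].astype(int))
for n in("top","side"):
  for th in(0,.9,1.06,1.2):
    w=np.pi+.1445+th; print(n,th,[proj(n,[516.8+r*np.cos(w),-24.8+r*np.sin(w),115]).round(2).tolist() for r in(0,6,12)])
E
```

```text
[[75 74 74 74 73 74 72 73 73 73 72 74 74 73 79]
 [73 74 73 74 73 74 72 72 72 71 71 72 73 74 74]
 [75 73 74 73 73 74 73 73 72 73 71 71 73 72 72]
 [73 75 73 73 74 76 76 78 75 72 71 72 73 72 72]
 [73 73 72 72 74 76 82 87 81 75 71 71 72 74 72]
 [74 74 71 72 72 76 86 97 88 76 72 71 71 73 73]
 [75 75 72 70 70 74 86 99 91 75 70 68 71 73 72]
 [77 79 74 70 67 70 81 92 88 74 67 69 70 72 71]
 [84 87 82 72 68 66 71 79 78 70 67 71 71 72 71]
 [94 96 85 75 69 66 66 68 66 67 68 71 72 71 69]
 [99 94 82 74 71 69 67 67 68 68 71 71 71 70 70]
 [92 85 76 72 72 71 71 70 72 72 71 72 71 69 72]]
[[ 76  79  76  78  76  77  74  75  76  76  76  77  76  77  82]
 [ 76  76  77  76  76  77  75  75  75  75  76  75  75  76  76]
 [ 76  78  77  76  74  76  76  76  77  75  76  74  75  75  76]
 [ 76  76  76  75  77  78  79  83  83  80  77  75  74  75  74]
 [ 76  76  75  74  76  78  83  93  93  87  82  76  75  75  74]
 [ 77  76  74  74  76  77  83  92  95  91  85  79  75  75  74]
 [ 76  76  75  73  74  74  79  82  85  83  83  77  74  74  75]
 [ 79  81  78  72  71  71  73  73  74  73  74  74  73  74  74]
 [ 86  90  84  75  
[... 394 characters left out ...]
86  19  23  22  91 125 100  72 119 151 148]
 [125  64  32  22  39  40  27  21  16 109 153 144]
 [131  38  11  26  22  32  32  27   7 109 151 146]
 [147  39  19  25  23  17  24  22  12 107 150 147]]
top 0 [[278.99, 182.36], [279.27, 184.1], [279.55, 185.83]]
top 0.9 [[278.99, 182.36], [280.53, 183.23], [282.07, 184.09]]
top 1.06 [[278.99, 182.36], [280.65, 182.97], [282.31, 183.58]]
top 1.2 [[278.99, 182.36], [280.72, 182.74], [282.45, 183.11]]
side 0 [[254.99, 173.36], [256.83, 173.68], [258.68, 174.01]]
side 0.9 [[254.99, 173.36], [256.7, 172.84], [258.4, 172.33]]
side 1.06 [[254.99, 173.36], [256.52, 172.72], [258.04, 172.08]]
side 1.2 [[254.99, 173.36], [256.33, 172.62], [257.66, 171.89]]
```

The knob is up (top at z ≈ 115). Its line now points to about 1.06 rad, in agreement with where the torque rose. The ring mark and the other things are as found.

```bash
python3 -c "
from workcell import workorder
print(workorder.close_job())"
```

```text
the job is handed in; nothing more can be done
None
```

I opened the inner flame ring: the small knob is turned counter-clockwise to its stop, released and sprung back up. The job was handed in at about 12 s of the 58 s.

- **Push and turn:** I gripped the knob clear of the ring and pushed it in about 5.4 mm (roughly 7.5 N against the spring). It came out of its off notch with no torque rise.
- **Stop:** I turned on in small steps, and the torque climbed clearly over the last three, from about 0.05 to 0.26 N m. That is roughly 11 N at the stop, against the 20 N it stands. I eased the twist slightly, raised with the spring and let go.
- **Last checks:**
  - The knob's top is back at 115 mm above the counter.
  - Its white line points to about 1.06 rad in both views, which fits where the torque rose; the pictures only resolve the angle to about ±0.1 rad.
  - The ring's mark and the pan look the same as before, and so do the jar, bowl and spatula.
  - The gripper is clear and touching nothing.
- **Imperfect:** The grip was about 1–2 mm off the control's axis, so there was a side force of up to about 7 N on the knob. The wrist torque reading was noisy (about ±0.05 N m), so I confirmed the stop with the steadier effort reading of the last joint.

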